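Pack the praline box and close it

ROBOT

A 6-joint arm with a two-finger parallel gripper is mounted at the origin on a cart in front of the work surface, level with it; the furniture and walls round the work are solid. World frame = base frame: x ahead of the robot, y to its left, z up, the work surface at z = 0. Lengths are in m, angles in rad, forces in N, time in s.
With the tool pointing down it reaches from about 0.35 to 0.725 m from the base axis. Payload 6 kg.
Tool frame: the origin (TCP) lies at the very end of the fingers, on their centre line; the grasp point (between the pads) lies 19 mm behind it; z points along the fingers, y is the line along which they close (so a half turn about z gives the same grasp; the last joint's range is limited). The gripper opens to 85 mm and grips with 20 to 120 N. Pads are 22 mm wide; open, the fingers measure 114 mm over their backs; the gripper's body (76 mm by 85 mm) begins 54 mm behind the grasp point. The pads swing forward as they close: fully open they stand 13 mm farther back than shut.
Start: joints at [-0.875, 0.04, 0.085, 0, -1.615, -0.334], TCP at [0.212, -0.561, 0.207] pointing down, gripper open.
Joint ranges: [-2.56, 2.56], [-1.29, 2.01], [-1.08, 1.49], [-3.29, 1.98], [-2.81, -0.18], [-2.99, 2.99]. Speed limits (rad/s): [2.57, 2.57, 3.01, 3.14, 3.14, 3.14].

INTERFACE

Orientations are given as a 3x3 rotation matrix whose columns are the frame's x, y, z axes.
In Python, from workcell import env, ungrasp, grab, get_state, snapshot, camera_params gives the robot as it stands. Calls block until the motion is done:
- env.goto(position, orientation): joint-space move of the TCP to a pose.
- env.move_linear(position, vel=0.15, frame=None, guard=None): straight line of the TCP; frame=None keeps the orientation; vel is the mean speed in m/s. With guard (N) it stops when the force on the tool has changed by that much, and returns True; else False.
- env.goto_joints(angles): joint-space move.
- ungrasp() and grab(effort=None): open the fingers fully, or close them until they stop; effort is the grip in N (None keeps the last).
- env.hold(seconds).
- env.ik(position, orientation): joint angles nearest the present ones, or None.
- get_state(): the state.
- snapshot(name): name is "scene" or "top"; returns (picture, depth): 420x560x3 uint8, red, green, blue; 420x560 float32, m along the optical axis (not along the pixel's ray), 0 where there is no reading.
- camera_params(name): a dict with "fx", "fy", "cx", "cy" (pixels), "rvec" (rotation vector, rad) and "tvec" (3), from world to camera coordinates, as OpenCV has them. Camera axes: x right, y down, z forward; pixel columns grow to the right and rows downward; lengths in m; the calibration is good to about 2 mm. A picture is of the moment at which its call begins. camera_params takes no time and is no camera call.
A pose or a line that the arm cannot do raises env.PlanningError and nothing moves.
- env.close_job(): hands the job in; it is judged then, once.
The state is a dict: "t": time; "joint_pos": joint angles; "qvel": joint speeds; "joint_torque": joint torques, N m; "tool_pos": TCP position; "ee_rot": TCP orientation; "force": force on the tool from outside, world axes, zero at the start; "wrist_torque": the same for the moment, N m; "finger_gap": finger opening in m; "grasp_force": force on a finger pad.
Only numpy, scipy, OpenCV 4.12 (cv2) and the standard library are available. Lean on these libraries where they do the work, as an engineer would, in place of code of your own. Each camera call takes 0.05 s, during which the arm holds its last target. There are 200 camera calls.

TASK

A customer's assortment goes into the open wooden box. From the pieces on the marble slab take the two short chocolate logs and lay one lengthways in each oblong pocket, and stand one cream-filled cup upright in each round pocket, every piece sitting down in its pocket; the long thin roll is not part of the order and stays where it lies. Then close the box's lid fully.

Things in the scene. Friction and masses are not known exactly. Their poses are not given: they have to be found in the camera images.
- log_a: Brown chocolate log, loose, 42 mm long (y axis), 19 mm wide at the base (x), 16 mm high, flat underneath, arched on top: 17 mm wide at half height, so grip it low across its width. 13 g. Origin: centre of its underside. It starts on the marble slab, whose top is 12 mm above the counter. The two logs are alike.
- log_b: Brown chocolate log, loose, 42 mm long (y axis), 19 mm wide at the base (x), 16 mm high, flat underneath, arched on top: 17 mm wide at half height, so grip it low across its width. 13 g. Origin: centre of its underside. It starts on the marble slab, whose top is 12 mm above the counter. The two logs are alike.
- cup_a: Brown fluted chocolate cup with a cream top, loose, round, 24 mm across at the base, 37 mm at the rim, 28 mm high, standing upright. 14 g. Origin: centre of its underside. It starts on the marble slab, whose top is 12 mm above the counter. The two cups are alike.
- cup_b: Brown fluted chocolate cup with a cream top, loose, round, 24 mm across at the base, 37 mm at the rim, 28 mm high, standing upright. 14 g. Origin: centre of its underside. It starts on the marble slab, whose top is 12 mm above the counter. The two cups are alike.
- roll: Brown rolled chocolate stick, loose, 64 mm long (y), 17 wide (x), 18 high: longer and thinner than the logs, on the same slab. Origin: centre of its underside. It stays. (Mind also, behind slab and box: a fixed crate 170 mm high, its near corner at x 0.55, y 0.20, its front running from there to x 0.71, y -0.11; and a glass case 0.48 m high, near corner x 0.61, y -0.26.)
- slot_a: One of four equal cream card trays, each 62 (x) x 92 (y) x 5 mm, in two rows of two on the floor of the open wooden box; which bay varies. x points from the box's front to its hinged back. Origin: centre of the underside, 4 mm above the counter. This one has an oblong pocket in its middle, 52 (x) x 33 (y) mm, 3.5 mm deep, floor 1.5 mm above the origin.
- slot_b: One of four equal cream card trays, each 62 (x) x 92 (y) x 5 mm, in two rows of two on the floor of the open wooden box; which bay varies. x points from the box's front to its hinged back. Origin: centre of the underside, 4 mm above the counter. This one has an oblong pocket in its middle, 52 (x) x 33 (y) mm, 3.5 mm deep, floor 1.5 mm above the origin.
- well_a: One of four equal cream card trays, each 62 (x) x 92 (y) x 5 mm, in two rows of two on the floor of the open wooden box; which bay varies. x points from the box's front to its hinged back. Origin: centre of the underside, 4 mm above the counter. This one has a round pocket in its middle, 44 mm across, 3.5 mm deep, floor 1.5 mm above the origin.
- well_b: One of four equal cream card trays, each 62 (x) x 92 (y) x 5 mm, in two rows of two on the floor of the open wooden box; which bay varies. x points from the box's front to its hinged back. Origin: centre of the underside, 4 mm above the counter. This one has a round pocket in its middle, 44 mm across, 3.5 mm deep, floor 1.5 mm above the origin.
- box_lid (a joint): Lid angle: 0 shut, 1.86 to 1.95 (stop) at the start, leaning back. The box is fixed, its walls 3.5 mm thick, 35 mm high, close round the four trays. Hinge line: parallel to the trays' y, 67 mm along +x from the middle of the four trays, 36 mm high. Lid: 134 mm from hinge to free edge, 194 mm wide, outer face 6 mm from the hinge line. Pushed from behind past upright it falls shut slowly.

How it is judged:
By the outcome, as a careful person would: the job done as asked, in the order asked, and still so for the second after the job is handed in, with the robot touching nothing.
It also fails if it takes over 141 s, if anything falls off the work surface, if the arm or the gripper's body presses on something with over 40 N, if the wrist force passes 120 N, or if a joint passes its speed limit or range.

## Working session

There is one attempt and no reset: what is moved stays moved. The work goes in short steps, each a Python script; the robot and the scene stay as the last script left them, time stands still between calls to the robot, and variables do not carry over. Pictures are saved under pics/ and viewed, at most 14 in all, crops included, and the job is handed in when it is done.

```bash
mkdir -p pics; ls
cat > h.py <<'E'
import numpy as np, cv2
from workcell import env, ungrasp, grab, get_state, snapshot, camera_params
def snap(n,f=None):
    p,d=snapshot(n)
    if f: cv2.imwrite('pics/'+f,cv2.cvtColor(p,cv2.COLOR_RGB2BGR))
    return p,d
def cam(n):
    c=camera_params(n);R=cv2.Rodrigues(np.array(c['rvec'],float))[0];return c,R,np.array(c['tvec'],float).ravel()
def ray(n,uv,z):
    c,R,t=cam(n);uv=np.atleast_2d(uv).astype(float)
    d=np.c_[(uv[:,0]-c['cx'])/c['fx'],(uv[:,1]-c['cy'])/c['fy'],np.ones(len(uv))]@R
    o=-R.T@t;return o+d*((z-o[2])/d[:,2])[:,None]
def cloud(n,depth):
    c,R,t=cam(n);v,u=np.mgrid[:depth.shape[0],:depth.shape[1]]
    P=np.stack([(u-c['cx'])/c['fx']*depth,(v-c['cy'])/c['fy']*depth,depth],-1)
    W=(P-t)@R; W[depth==0]=np.nan; return W
E
python3 - <<'E'
from h import *
for n in('scene','top'):
    p,d=snap(n,n+'0.png'); np.savez(n+'0.npz',p=p,d=d)
    c,R,t=cam(n);print(n,-R.T@t,R[2],c['fx'])
E
```

```text
pics
scene [-0.02516126  0.96876001  0.54675686] [ 0.46441759 -0.7602934  -0.45416984] 542.6588391512286
top [0.30387238 0.13947492 0.91700599] [ 0.21450763  0.01000035 -0.97667112] 418.97527207801005
```

View pics/top0.png

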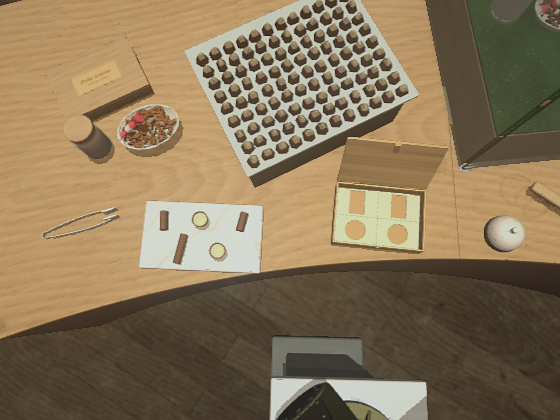

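View pics/scene0.png

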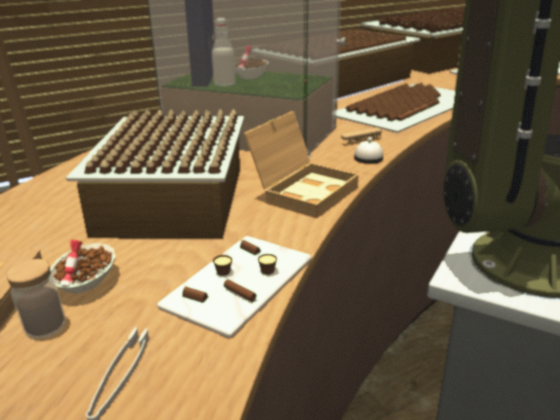

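Top view: on the slab, short logs at (164,220) and (242,221), the roll at (180,249), cups at (200,219) and (217,251). Box pockets: oblong at (357,202) and (398,205), round at (355,230) and (397,234). The lid leans back, with the crate behind it.

Run:
```python
from h import *
z=np.load('top0.npz');p,d=z['p'],z['d']
hsv=cv2.cvtColor(p,cv2.COLOR_RGB2HSV)
W=cloud('top',d)
def blobs(m,x0,x1,y0,y1,amin):
    mm=np.zeros(m.shape,np.uint8);mm[y0:y1,x0:x1]=m[y0:y1,x0:x1]*255
    return [c for c in cv2.findContours(mm,cv2.RETR_EXTERNAL,cv2.CHAIN_APPROX_NONE)[0] if cv2.contourArea(c)>amin]
H,S,V=[hsv[...,i].astype(int) for i in range(3)]
print('log hsv',hsv[220,164],hsv[219,200],hsv[202,357],hsv[230,375],hsv[210,220])
for c in blobs((V<120),146,258,206,267,25):
    q=ray('top',c[:,0],0.020)[:,:2].astype(np.float32)*1000
    print('dark',c[:,0].mean(0).round(),cv2.minAreaRect(q))
for c in blobs((S>50)&(V>120),146,258,206,267,40):
    q=ray('top',c[:,0],0.040)[:,:2].astype(np.float32)*1000
    print('cream',c[:,0].mean(0).round(),cv2.minEnclosingCircle(q),cv2.contourArea(q))
for c in blobs((H<19)&(S>70)&(V>170),338,420,190,246,60):
    q=ray('top',c[:,0],0.0075)[:,:2].astype(np.float32)*1000
    print('pocket',c[:,0].mean(0).round(),cv2.minAreaRect(q),cv2.contourArea(q))
for c in blobs((H<40)&(V>190),330,428,186,250,300):
    q=ray('top',c[:,0],0.009)[:,:2].astype(np.float32)*1000
    print('trays',cv2.minAreaRect(q))
for uv in [(160,240),(205,240),(164,220),(200,219),(242,221),(357,202),(376,216),(355,230),(390,160),(345,145),(440,150),(335,185),(425,187)]: print(uv,W[uv[1],uv[0]].round(3))
st=get_state();print(st['ee_rot'],st['finger_gap'],st['force'])
big=cv2.resize(p[180:280,130:430],None,fx=2.6,fy=2.6,interpolation=cv2.INTER_CUBIC);cv2.imwrite('pics/c1.png',big[...,::-1])
```

```text
log hsv [ 15  95 105] [ 32  63 215] [ 18 119 207] [ 33  50 216] [ 45  12 217]
dark [165. 222.] ((468.5248718261719, 402.5847473144531), (41.99562072753906, 15.19963550567627), 4.665196895599365)
cream [217. 251.] ((403.3558349609375, 279.38751220703125), 17.538930892944336) 772.5546643203124
cream [179. 248.] ((406.9760437011719, 360.0392150878906), 32.0004768371582) 623.8968110773712
cream [241. 220.] ((468.728515625, 231.3859100341797), 19.385089874267578) 341.95448661595583
cream [199. 218.] ((470.3400573730469, 319.6102294921875), 17.200454711914062) 719.6881620106287
cream [162. 219.] ((467.922607421875, 397.9681091308594), 19.947660446166992) 339.37155819730833
pocket [397. 234.] ((452.5068664550781, -108.27821350097656), (39.35122299194336, 40.498046875), 88.18360900878906) 1273.1153487358242
pocket [355. 230.] ((459.3236999511719, -16.523372650146484), (39.510498046875, 40.3372802734375), 89.4116439819336) 1288.313024187869
pocket [398. 206.] ((514.639892578125, -112.7370834350586), (30.99120330810547, 51.363624572753906), 87.68758392333984) 1417.429671196849
pocket [357. 202
[... 161 characters left out ...]
078125), (185.97726440429688, 126.8752670288086), 84.6667709350586)
(160, 240) [0.427 0.41  0.01 ]
(205, 240) [0.428 0.31  0.016]
(164, 220) [0.469 0.4   0.026]
(200, 219) [0.47  0.319 0.038]
(242, 221) [0.47  0.23  0.029]
(357, 202) [ 0.523 -0.022  0.006]
(376, 216) [ 0.492 -0.063  0.008]
(355, 230) [ 0.459 -0.017  0.007]
(390, 160) [ 0.585 -0.071  0.114]
(345, 145) [0.659 0.002 0.001]
(440, 150) [ 0.594 -0.157  0.153]
(335, 185) [0.562 0.026 0.001]
(425, 187) [ 0.55  -0.163  0.043]
[[-9.35255859e-01 -3.53971781e-01 -6.75203613e-04]
 [-3.53972408e-01  9.35254708e-01  1.47150268e-03]
 [ 1.10616934e-04  1.61523495e-03 -9.99998689e-01]] 0.08552336711008962 [-0.33595168 -0.3184421   0.0475005 ]
```

View pics/c1.png

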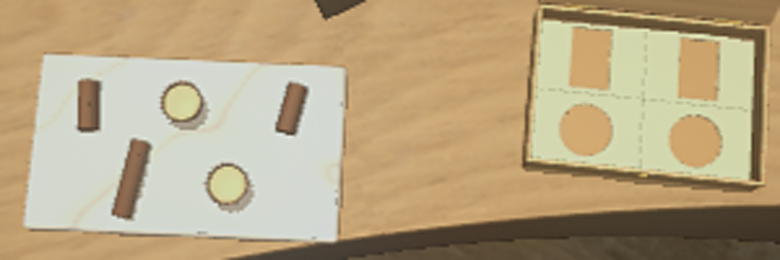

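```bash
cat >> h.py <<'E'
def pick(xy,a,z,eff=25):
    env.goto(P(xy,.10),rot(a)); env.move_linear(P(xy,z),vel=.08); grab(eff); state('grip')
    env.move_linear(P(xy,.10),vel=.12); state('up')
def travel(xy,zt=.12,a=TH):
    env.goto([.43,.20,zt],rot(a)); env.goto([.43,.07,zt],rot(a)); env.goto(P(xy,zt),rot(a))
E
python3 - <<'E'
from h import *
pick((.4694,.4022),np.radians(4.7),.0145)
xy=box(.031,.033); travel(xy)
print(env.move_linear(P(xy,.0120),vel=.06,guard=4)); state('down')
ungrasp(); state('open')
env.move_linear(P(xy,.12),vel=.15)
env.goto(P([.42,.05],.15),rot(0))
p,d=snap('top');cv2.imwrite('pics/l1.png',cv2.resize(p[170:270,300:450],None,fx=4,fy=4,interpolation=cv2.INTER_CUBIC)[...,::-1])
E
```

```text
grip t 6.0 gap -0.0000 gf 0.0 [0.4694 0.4022 0.0145] F [-0.1  0.2  0.5]
up t 6.9 gap 0.0001 gf 0.0 [0.4689 0.4019 0.0989] F [ 0.9 -0.3 -0.5]
False
down t 10.8 gap -0.0000 gf 0.0 [ 0.5209 -0.034   0.0124] F [ 0.4 -0.1  0.2]
open t 11.6 gap 0.0853 gf 0.0 [ 0.5206 -0.0341  0.012 ] F [ 0.4 -0.4 -0.3]
```

View pics/l1.png

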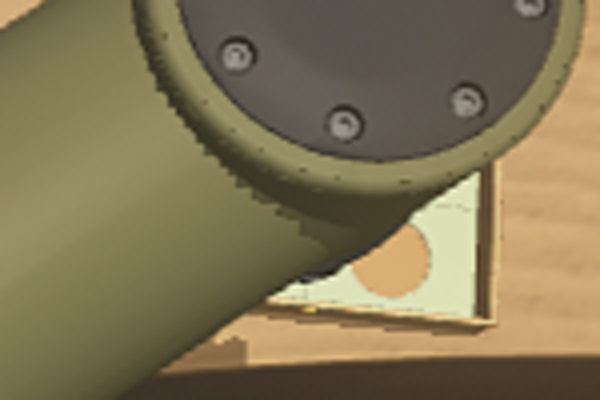

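The grasp came up empty (gap 0), and the arm hides most of the box in that view. I'll look again with the arm out of the way.

Run:
```python
from h import *
env.goto([.36,-.15,.25],rot(0))
p,d=snap('top');q,_=snap('scene')
a=cv2.resize(p[180:280,130:290],(640,400),interpolation=cv2.INTER_CUBIC)
cv2.imwrite('pics/l2.png',a[...,::-1])
hsv=cv2.cvtColor(p,cv2.COLOR_RGB2HSV);m=np.zeros(hsv.shape[:2],np.uint8);m[206:267,146:258]=(hsv[206:267,146:258,1]>50)*255
for c in cv2.findContours(m,cv2.RETR_EXTERNAL,cv2.CHAIN_APPROX_NONE)[0]:
    if cv2.contourArea(c)>40:print(cv2.minAreaRect(ray('top',c[:,0],.022)[:,:2].astype(np.float32)*1000))
```

```text
((405.60577392578125, 281.8794860839844), (33.224464416503906, 32.83479690551758), 35.740779876708984)
((408.3520812988281, 361.0861511230469), (17.529563903808594, 65.13068389892578), 79.32711029052734)
((470.2049255371094, 232.0055389404297), (16.59054946899414, 42.624176025390625), 76.80428314208984)
((473.4198913574219, 323.8507080078125), (33.47306823730469, 31.990154266357422), 47.156280517578125)
((469.39923095703125, 402.17120361328125), (44.660335540771484, 15.30899429321289), 4.66546106338501)
```

View pics/l2.png

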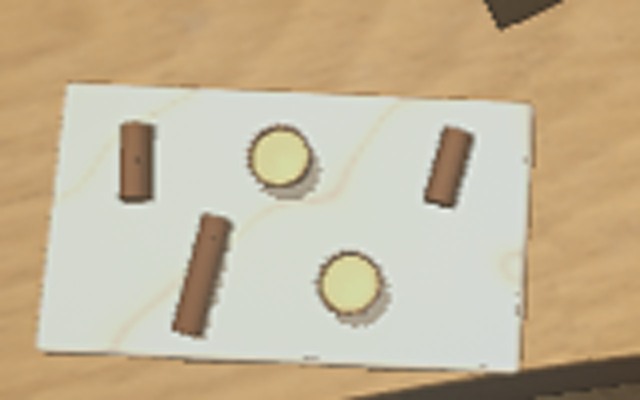

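The log hasn't moved at all, so the fingers closed somewhere else. I'll hover over it and check with the cameras where they really are.

Run:
```python
from h import *
env.goto([.42,.1,.2],rot(0));env.goto([.43,.30,.15],rot(0));env.goto([.4694,.4022,.06],rot(np.radians(4.7)))
state(); s=get_state(); print(s['ee_rot'].round(3),s['joint_pos'])
q,_=snap('scene'); c,R,t=cam('scene')
for X in([.4694,.4022,.06],[.4694,.4022,.012]):
    v=R@np.array(X)+t; uv=(int(c['fx']*v[0]/v[2]+c['cx']),int(c['fy']*v[1]/v[2]+c['cy']));print(uv); q=cv2.circle(q.copy(),uv,3,(255,0,0),1)
cv2.imwrite('pics/s2.png',cv2.resize(q[130:380,60:390],(792,600),interpolation=cv2.INTER_CUBIC)[...,::-1])
```

```text
t 16.7 gap 0.0857 gf 0.0 [0.4702 0.4014 0.0607] F [-0.2 -0.2  0.5]
[[-0.997 -0.081  0.001]
 [-0.081  0.997 -0.   ]
 [-0.001 -0.    -1.   ]] [ 1.03051829e+00  1.19311711e-01 -9.88834161e-02  7.62351029e-04
 -1.35227353e+00 -2.52068278e+00]
(193, 271)
(195, 295)
```

View pics/s2.png

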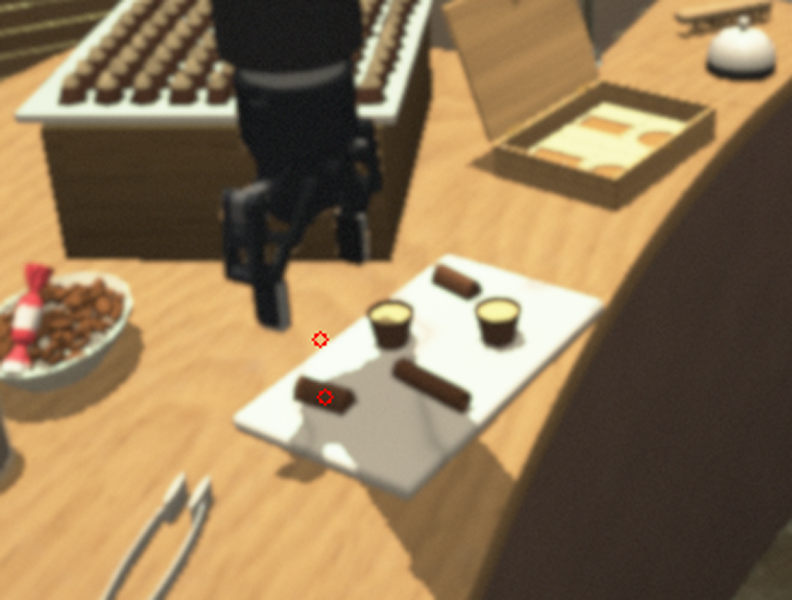

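The red marks (commanded TCP at crop (320,340), log at (325,397)) don't agree with the fingertips at (272,325) and (352,260). They're too high or displaced, so I'll measure them with depth.

Run:
```python
from h import *
def tips(tag):
    p,d=snap('scene');W=cloud('scene',d);V=p.max(2)
    print(tag,get_state()['tool_pos'].round(4))
    for (u0,u1,v0,v1) in [(150,182,225,270),(195,220,215,245),(150,220,215,290)]:
        w=W[v0:v1,u0:u1][(V[v0:v1,u0:u1]<70)].reshape(-1,3);w=w[w[:,2]>.035]
        w=w[np.abs(w[:,:2]-[.47,.40]).max(1)<.12]
        if len(w):
            o=w[np.argsort(w[:,2])][:40];print(len(w),'lowest z',o[:5,2].round(3),'mean',o.mean(0).round(4))
tips('open')
env.move_linear([.4694,.4022,.06]);grab(25);tips('shut')
p,d=snap('scene');cv2.imwrite('pics/s3.png',cv2.resize(p[180:340,120:280],(600,600),interpolation=cv2.INTER_CUBIC)[...,::-1])
```

```text
open [0.4704 0.4019 0.0624]
713 lowest z [0.104 0.106 0.107 0.107 0.107] mean [0.4618 0.4563 0.1104]
297 lowest z [0.101 0.101 0.101 0.101 0.101] mean [0.4736 0.3602 0.1043]
1432 lowest z [0.036 0.101 0.101 0.101 0.101] mean [0.4724 0.3668 0.1023]
shut [0.4694 0.4022 0.06  ]
297 lowest z [0.133 0.133 0.134 0.134 0.135] mean [0.4645 0.4382 0.142 ]
277 lowest z [0.117 0.117 0.117 0.118 0.119] mean [0.4576 0.3955 0.1261]
1224 lowest z [0.09  0.091 0.091 0.091 0.092] mean [0.4639 0.414  0.0953]
```

View pics/s3.png

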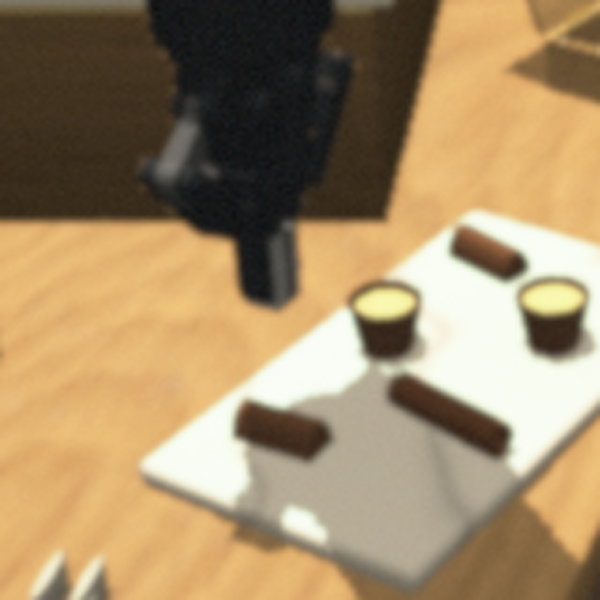

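Shut fingertips measure z ≈ 0.090 with TCP reported at 0.060, so the real tips sit about 30 mm short of the reported TCP. I'll confirm by a gentle touch on bare slab.

Run:
```python
from h import *
env.goto([.42,.235,.04],rot(0))
env.move_linear([.42,.235,-.005],vel=.08,guard=5)
print(env.move_linear([.42,.235,-.035],vel=.015,guard=3)); state('touch')
env.move_linear([.42,.235,.06],vel=.15); state()
```

```text
True
touch t 20.1 gap 0.0001 gf 1.8 [ 0.42   0.235 -0.012] F [-1.4 -1.3  3. ]
 t 20.8 gap 0.0001 gf 0.0 [0.4194 0.2347 0.0588] F [-1.1  0.5 -0.9]
```

Contact came at TCP z −0.012 on the 12 mm slab, so the tips are 24 mm short. I'll fold that into the helper and pick again.

```bash
cat >> h.py <<'E'
D=.024
def P(xy,z): return np.array([xy[0],xy[1],z-D])   # z = real (shut) fingertip height
E
python3 - <<'E'
from h import *
ungrasp()
env.goto(P((.4694,.37),.11),rot(0))
xy,a=(.4694,.4022),np.radians(4.7)
env.goto(P(xy,.10),rot(a)); print(env.move_linear(P(xy,.0140),vel=.06,guard=6)); grab(25); state('grip')
env.move_linear(P(xy,.11),vel=.12); state('up')
p,d=snap('scene','s4full.png');cv2.imwrite('pics/s4.png',cv2.resize(p[180:340,120:280],(600,600),interpolation=cv2.INTER_CUBIC)[...,::-1])
E
```

```text
False
grip t 24.7 gap 0.0168 gf 24.8 [ 0.4695  0.4023 -0.0098] F [-0.5 -0.8  0.3]
up t 25.6 gap 0.0168 gf 24.6 [0.4689 0.4018 0.0848] F [ 0.3  0.  -0.3]
```

View pics/s4.png

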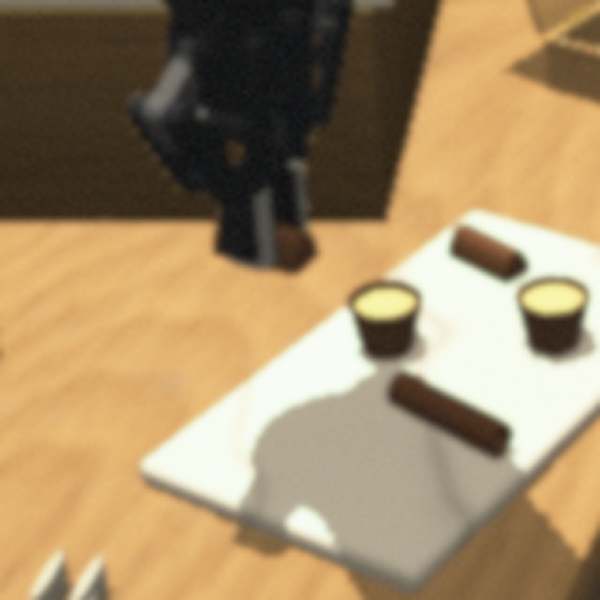

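Log A is held (gap 16.8 mm, grip stable). Placing it beside the pocket's outer edge, inward, so the opening finger clears the wall.

```bash
cat > place.py <<'E'
from h import *
def place_log(s):
    xy=box(.031,s*.033); travel(xy,.12-D)
    env.move_linear(P(xy,.030),vel=.15)
    print(env.move_linear(P(xy,.0105),vel=.03,guard=3)); state('down')
    ungrasp(); state('open')
    env.move_linear(P(xy,.10),vel=.2)
def look(f,retreat=(.37,.25)):
    env.goto(P(retreat,.17),rot(0))
    p,d=snap('top');cv2.imwrite('pics/'+f,cv2.resize(p[170:270,300:450],None,fx=4,fy=4,interpolation=cv2.INTER_CUBIC)[...,::-1])
E
python3 - <<'E'
from place import *
place_log(1); look('b1.png'); state()
E
```

```text
True
down t 28.9 gap 0.0171 gf 25.4 [ 0.5203 -0.0342 -0.013 ] F [-0.8  0.7  3.4]
open t 29.6 gap 0.0855 gf 0.0 [ 0.5197 -0.0341 -0.0136] F [0.9 0.  0.1]
 t 31.5 gap 0.0852 gf 0.0 [0.3704 0.2492 0.1454] F [-0.4 -0.2 -0.7]
```

View pics/b1.png

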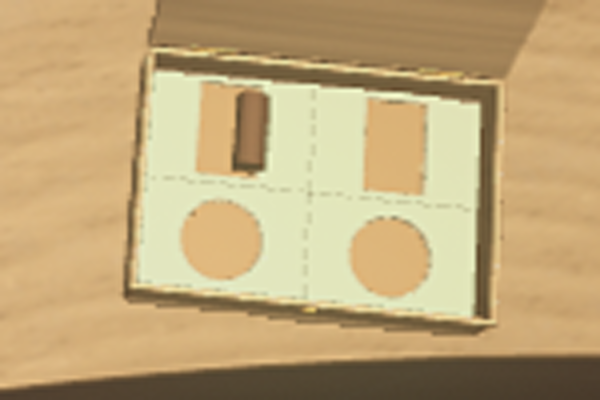

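Log A lies lengthways, overlapping its pocket's inner edge at crop (252,130); pocket spans (198–262, 85–175). Pushing it outward with shut fingers, then fetching log B.

```bash
cat >> place.py <<'E'
def push(s,end=.0195):
    g=lambda y,z:P(box(.031,s*y),z)
    env.goto(P([.43,.07],.10),rot(TH)); env.goto(g(.002,.07),rot(TH)); grab(25)
    env.move_linear(g(.002,.0125),vel=.12,guard=8)
    print(env.move_linear(g(end,.0125),vel=.03,guard=8)); state('push')
    env.move_linear(g(end-.003,.0125),vel=.05); env.move_linear(g(.01,.07),vel=.2); ungrasp()
E
python3 - <<'E'
from place import *
push(1)
env.goto(P([.43,.1],.11),rot(TH))
xy,a=(.4702,.2320),np.radians(-13.2)
env.goto(P(xy,.09),rot(a)); print(env.move_linear(P(xy,.0135),vel=.07,guard=6)); 
p,d=snap('top');cv2.imwrite('pics/b2.png',cv2.resize(p[170:270,300:450],None,fx=4,fy=4,interpolation=cv2.INTER_CUBIC)[...,::-1])
grab(25); state('grip'); env.move_linear(P(xy,.11),vel=.15); state('up')
E
```

```text
False
push t 35.1 gap -0.0001 gf 0.0 [ 0.5196 -0.0474 -0.0115] F [0.1 0.  0.1]
False
grip t 39.9 gap 0.0174 gf 24.5 [ 0.4703  0.2321 -0.0103] F [-0.3 -0.   0.6]
up t 40.7 gap 0.0168 gf 24.4 [0.4696 0.2317 0.0847] F [ 0.3 -0.7  0.1]
```

View pics/b2.png

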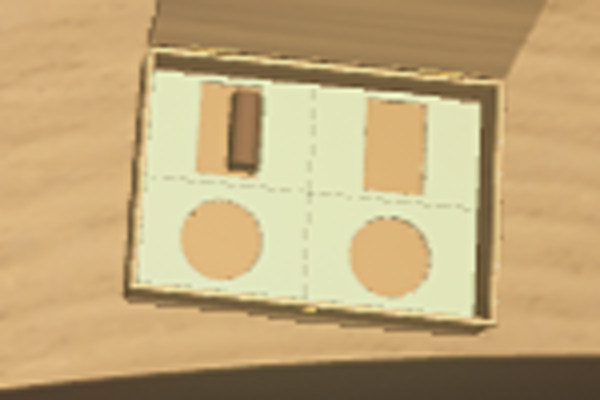

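Log A moved about 3 mm and now lies just at the pocket's inner edge (left 230, right 262 in the crop), so it needs about 5 mm more. Placing log B, then pushing both further.

Run:
```python
from place import *
place_log(-1); push(-1,.0245); push(1,.0245)
look('b3.png'); state()
```

```text
True
down t 43.6 gap 0.0171 gf 25.0 [ 0.5151 -0.0999 -0.0134] F [-0.1  0.1  4.1]
open t 44.3 gap 0.0855 gf 0.0 [ 0.5146 -0.0998 -0.0141] F [-0.2 -0.1 -0.2]
False
push t 48.7 gap 0.0001 gf 0.0 [ 0.5162 -0.0914 -0.0115] F [ 0.6 -0.4  0.7]
False
push t 53.9 gap -0.0001 gf 0.0 [ 0.5199 -0.0426 -0.0115] F [ 0.8 -0.8  0.7]
 t 56.7 gap 0.0855 gf 0.0 [0.3704 0.2492 0.1455] F [ 0.1 -0.1  0.3]
```

View pics/b3.png

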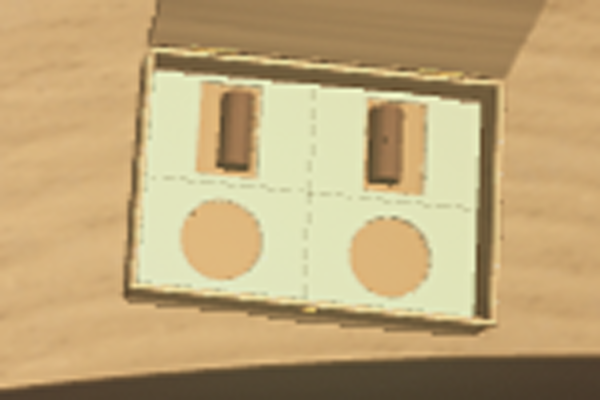

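Log A is seated (217–250 within 198–262). Log B's left edge (368) is near the pocket edge (366), so it gets one more nudge; then the first cup.

```bash
cat >> place.py <<'E'
def cup(xy,s):
    env.goto(P([.43,.18],.12),rot(0)); env.goto(P(xy,.11),rot(0)); env.move_linear(P(xy,.031),vel=.1,guard=6); grab(20); state('grip')
    env.move_linear(P(xy,.12),vel=.15); state('up')
    q=box(-.031,s*.0395)
    env.goto(P([.43,.15],.13),rot(TH)); env.goto(P(q,.12),rot(TH)); env.move_linear(P(q,.045),vel=.15)
    print(env.move_linear(P(q,.0250),vel=.03,guard=3)); state('down')
    ungrasp(); state('open'); env.move_linear(P(q,.11),vel=.15)
E
python3 - <<'E'
from place import *
push(-1,.0295)
cup((.4703,.3196),1); look('b4.png'); state()
E
```

```text
False
push t 60.7 gap 0.0001 gf 0.0 [ 0.5158 -0.0963 -0.0116] F [ 0.2  0.1 -0.2]
grip t 65.4 gap 0.0346 gf 19.9 [0.4705 0.3197 0.0075] F [-0.5 -0.2  2.3]
up t 66.1 gap 0.0341 gf 20.0 [0.4697 0.3193 0.0946] F [ 0.3 -0.2 -0. ]
True
down t 68.9 gap 0.0343 gf 20.2 [ 0.459  -0.023   0.0009] F [-1.   0.7  4.7]
open t 69.5 gap 0.0853 gf 0.0 [ 4.584e-01 -2.300e-02  2.000e-04] F [ 0.  -0.6  0.9]
 t 71.4 gap 0.0853 gf 0.0 [0.3703 0.2491 0.1454] F [-0.4 -0.1 -0.4]
```

View pics/b4.png

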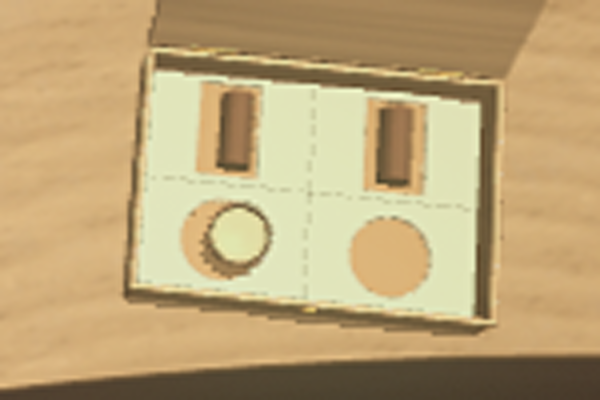

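Both logs are seated (log B 378–412 in 366–427). Cup A's rim is at (239,236); allowing for parallax its base is inside the pocket, and contact height says it's on the floor. On to cup B.

Run:
```python
from place import *
cup((.4034,.2794),-1); look('b5.png'); state()
p,d=snap('top');W=cloud('top',d)
for n,q in(('a',box(-.031,.0395)),('b',box(-.031,-.0395))):
    hsv=cv2.cvtColor(p,cv2.COLOR_RGB2HSV)
    m=(np.hypot(W[...,0]-q[0],W[...,1]-q[1])<.03)&(W[...,2]>.022)&(W[...,2]<.06)
    w=W[m];t=w[w[:,2]>.028]; print(n,q.round(4),'top mean',t.mean(0).round(4),'zmax',np.percentile(w[:,2],98).round(4),'tilt',np.linalg.lstsq(np.c_[t[:,:2]-t[:,:2].mean(0),np.ones(len(t))],t[:,2],rcond=None)[0].round(3))
s,_=snap('scene');cv2.imwrite('pics/s5.png',cv2.resize(s[100:220,240:400],(800,600),interpolation=cv2.INTER_CUBIC)[...,::-1])
```

```text
grip t 73.8 gap 0.0341 gf 19.9 [0.4036 0.2795 0.0074] F [-1.7  0.3  1.9]
up t 74.6 gap 0.0341 gf 20.0 [0.4028 0.2791 0.0947] F [ 0.6  0.7 -2.3]
True
down t 77.5 gap 0.0344 gf 20.2 [ 0.453  -0.1017  0.0009] F [-0.5  0.4  4. ]
open t 78.0 gap 0.0855 gf 0.0 [ 4.523e-01 -1.016e-01  2.000e-04] F [ 0.7 -0.2 -0. ]
 t 80.2 gap 0.0856 gf 0.0 [0.3704 0.2491 0.1456] F [-0.8  0.  -0. ]
a [ 0.4593 -0.0228] top mean [ 0.4595 -0.023   0.0312] zmax 0.0357 tilt [0.014 0.006 0.031]
b [ 0.4533 -0.1016] top mean [ 0.4536 -0.1028  0.0313] zmax 0.0353 tilt [-0.004  0.005  0.031]
```

View pics/b5.png

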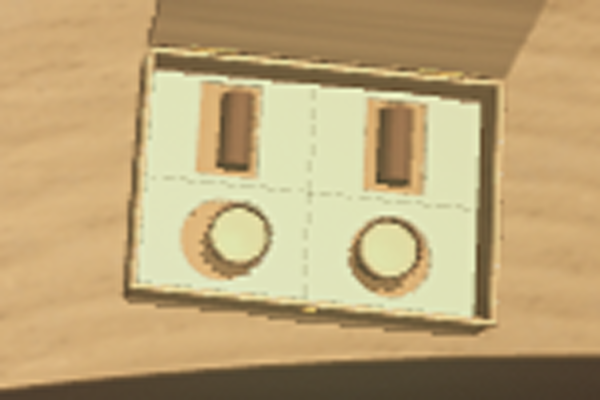

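Both cups stand upright in their round pockets (tops flat and level, z≈0.034), so all four pieces are in. Now closing the lid: shut fingers go down behind it and push it forward past upright.

Run:
```python
from place import *
grab(25)
env.goto(P([.42,.05],.24),rot(TH)); env.goto(P(box(.06,-.02),.235),rot(TH)); 
env.move_linear(P(box(.142,-.02),.235),vel=.15); state('over')
print(env.move_linear(P(box(.142,-.02),.135),vel=.08,guard=8)); state('behind')
print(env.move_linear(P(box(.025,-.02),.135),vel=.06,guard=15)); state('pushed')
env.hold(2); state()
s,_=snap('scene');cv2.imwrite('pics/s6.png',cv2.resize(s[60:260,220:480],(780,600),interpolation=cv2.INTER_CUBIC)[...,::-1])
```

```text
over t 83.4 gap -0.0002 gf 0.0 [ 0.6269 -0.0947  0.2114] F [-0.3 -0.6  0.4]
False
behind t 84.8 gap 0.0002 gf 0.0 [ 0.6276 -0.0955  0.1118] F [-0.2  0.3 -0.3]
False
pushed t 86.9 gap -0.0004 gf 0.0 [ 0.5107 -0.0865  0.1109] F [ 1.  -0.2 -0.5]
 t 88.9 gap -0.0000 gf 0.0 [ 0.5106 -0.0865  0.111 ] F [ 0.2 -0.3  0.3]
```

View pics/s6.png

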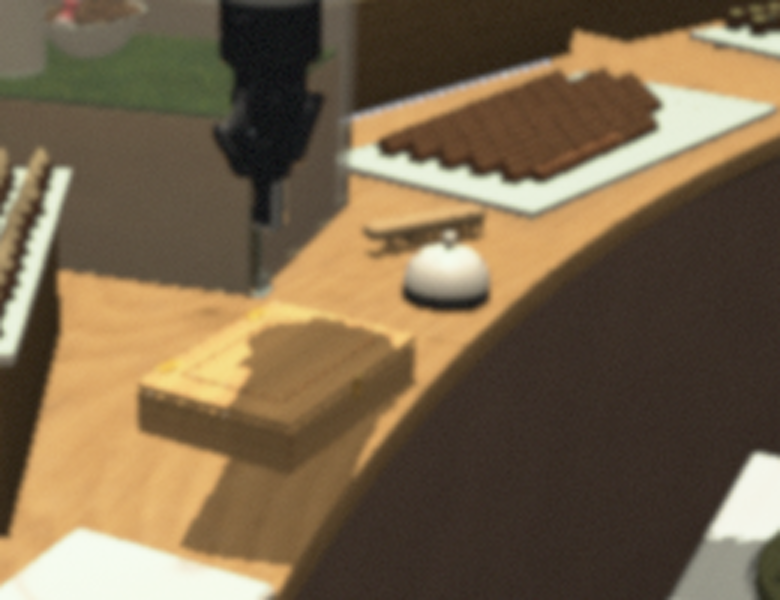

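The lid has fallen shut: crop (140–412, 305–470) shows a closed box. A light press near the free edge confirms it, then a level check by depth.

Run:
```python
from place import *
q=box(-.055,0)
env.goto(P(q,.10),rot(TH)); env.move_linear(P(q,.055),vel=.1,guard=6)
print(env.move_linear(P(q,.036),vel=.02,guard=4)); s=get_state(); print('tip z',s['tool_pos'][2]+D)
env.move_linear(P(q,.12),vel=.15); env.goto(P([.37,.25],.17),rot(0)); env.hold(.5)
p,d=snap('top');W=cloud('top',d)
for x in(-.05,0,.05):
    m=np.hypot(*(W[...,:2]-box(x,0)).transpose(2,0,1))<.012
    print(x,np.nanmedian(W[m][:,2]).round(4))
hsv=cv2.cvtColor(p,cv2.COLOR_RGB2HSV);m=np.zeros(hsv.shape[:2],np.uint8);m[206:267,146:258]=(hsv[206:267,146:258,1]>50)*255
for c in cv2.findContours(m,cv2.RETR_EXTERNAL,cv2.CHAIN_APPROX_NONE)[0]:
    if cv2.contourArea(c)>40:print(cv2.minAreaRect(ray('top',c[:,0],.022)[:,:2].astype(np.float32)*1000))
state()
```

```text
True
tip z 0.04188100885304115
-0.05 0.0419
0 0.0424
0.05 0.0423
((410.9970703125, 330.4942626953125), (106.76451110839844, 190.02011108398438), 51.935123443603516)
 t 93.1 gap 0.0001 gf 0.0 [0.3701 0.2499 0.146 ] F [-0.   0.2  0.1]
```

```bash
python3 -c "
from workcell import env
print(env.close_job())"
```

```text
the job is handed in; nothing more can be done
None
```

I handed the job in at about 93 s on the robot's clock: both logs and both cups are seated in their pockets, and the lid is fully shut (level at 42 mm). The arm never went near the roll, though it blocked my last view of it.

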